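# Clamp a walnut blank in the holding jig with the tension wheel

### The job

Take the dark walnut blank and set it down, not dropped, flat on the jig's bed, midway across its width and with its long side running from the jaw to the stop. Then wind the red tension wheel clockwise by its crank until the blank is gripped firmly, which is when the crank, wound slowly, pulls about 6 N harder than when it ran free; do not overwind, or the wood is crushed. Let go, and leave the pale blank and the other things where they are.

Things in the scene. Friction and masses are not known exactly. Their poses are not given: they have to be found in the camera images.
- jig: Fixed jig: plywood bed 130 mm wide (its x), 360 mm long (its y, -190 to +170 mm), top 16 mm above the table. A grey gear housing (95 x 105 mm, top 48 mm above the table) on the -y end carries the red wheel; the aluminium stop stands towards +y, the sliding jaw between. Origin on the table, 10 mm to the +y side of the bed's centre; z up. Place and yaw vary.
- jaw: Sliding aluminium jaw, 70 mm wide, 20 thick, 19 high. Origin at bed height (16 mm above the table), middle of the face that looks to the stop (jig's +y). The wheel drives it 5 mm per radian through a stiff spring: free until the blank is pinched, then the crank grows steadily heavier; right when its tangential pull, wound slowly, is about 6 N above free, 1 to 1.5 rad on.
- stop: Fixed aluminium end stop on the jig bed, 70 mm wide, 22 mm thick, 19 mm high (a small screw head 6 mm above it). Origin at bed height, middle of the face that looks back at the jaw. Set at a different distance each time: 138 to 162 mm between the two faces at the start.
- wheel: Red tension wheel, 126 mm across; turns about the vertical through its origin, clockwise from above tightens. Origin 54 mm above the table on the axis; rim top 10 mm, hub top 14 mm higher. Its x axis points to the crank. Starts near its slack end; 0.7 to 1.7 turns in all. About 8 N at the crank moves it when free (less reads after a quick stop); friction holds it.
- crank: Black round upright crank handle on the wheel, 18 mm in diameter, 38 mm tall, 50 mm from the wheel's axis. It spins freely on its own pin, so it can be gripped and led round in a circle without turning the hand. Origin at the centre of its lower end, 64.5 mm above the table; its top is 102.5 mm above the table. Its axes spin with it and mean nothing.
- blank: Dark walnut blank, 66 x 120 x 22 mm (its x, y, z), 0.1 to 0.2 kg, lying loose on the table to the left of the jig. Origin at the centre of its underside; it is symmetrical, either end may face the stop.
- pale_blank: Pale blank of the same size, lying on the table too, in the other of the two places; not to be used.
- ring_box: Shallow wooden bowl, 100 mm wide, 35 mm high, beyond the jig (leave alone).
- coaster: Flat pale wooden disc, 90 mm wide, 10 mm thick, beyond the jig (leave alone).
- cup: Pale wooden cup, 80 mm high, on the right of the table (leave alone).
- varnish: Amber jar with black cap, 60 mm wide, 90 mm high, on the right (leave alone).
- brush: Brush lying on the right of the table (leave alone).
- medallion: Small wooden disc, 60 mm wide, 14 mm thick, beyond the jig (leave alone).
There are look-alikes about, which are no part of the job. Of the things like the blank, leave any that is turquoise; of the rest the larger one is meant.

How it is judged:
By the outcome, as a careful person would: the job done as asked, in the order asked, and still so for the second after the job is handed in, with the robot touching nothing.
It also fails if it takes over 72 s, if anything falls off the work surface, if the arm or the gripper's body presses on something with over 40 N, if the wrist force passes 120 N, or if a joint passes its speed limit or range.

### The arm

A 7-joint arm with a two-finger parallel gripper is mounted at the origin on the work surface. World frame = base frame: x ahead of the robot, y to its left, z up, the work surface at z = 0. Lengths are in mm, angles in rad, forces in N, time in s.
With the tool pointing down it reaches from about 400 to 875 mm from the base axis. Payload 4.4 kg.
Tool frame: the origin (TCP) lies on the centre line of the jaws, within the pads' length; the fingertips stand 25 mm ahead of it and the grasp point (between the pads) lies 6 mm ahead of it (ctrl.finger_overhang is the distance from the TCP to the fingertips, in mm); z points along the fingers, y is the line along which they close (so a half turn about z gives the same grasp; the last joint's range is limited). The gripper opens to 85 mm and grips with 20 to 120 N. Pads are 22 mm wide; open, the fingers measure 114 mm over their backs; the gripper's body (76 mm by 85 mm) begins 54 mm behind the grasp point. The pads swing forward as they close: fully open they stand 13 mm farther back than shut.
Start: joints at [-1.252, 0.628, 0.038, 1.517, -0.027, 0.996, -0.02], TCP at [243.971, 602.491, 256.313] pointing down, gripper open.
Joint ranges: [-3.06, 3.06], [-0.37, 2.12], [-1.25, 1.32], [0.18, 2.47], [-1.1, 4.24], [0.23, 1.98], [-2.94, 2.94]. Speed limits (rad/s): [2.57, 2.57, 3.14, 3.14, 3.14, 3.14, 3.14].

### API

Orientations are given as [roll, pitch, yaw] about the fixed x, y, z axes, in that order (R = Rz(yaw) Ry(pitch) Rx(roll)).
In Python, from cell import ctrl gives the robot as it stands. The module is installed in compiled form; this text tells all that it offers.
- The arm moves only by the tool play_rows, never from a script. Its argument "targets" is a list of rows, each a list of 5 numbers: the closure, from 0 (fully open) to 1 (shut), then the shift along the tool's x, y, z in cm, then the turn about the tool's z in degrees. In form: [[gripper, dx, dy, dz, spin], ...]. A call has 1 to 10 rows; each row is the pose to reach, as a shift and turn from the pose commanded when the call began, along the tool's axes at that moment; what a row does not reach only later rows make up. A row lasts 1/10 s, in which the tool goes at most 50 mm and 8.59 degrees, less where a joint would pass 70% of its speed; a pose out of reach is approached as far as the arm can. A call with a gripper value outside its range is refused whole. The fingers move at their own pace and stop on an object; the grip force is fixed at half the most. Time passes only in rows, so rows that repeat a pose let the fingers close. It gives the time, the measured TCP pose, the force, the opening and the grip force at its end, in the units of the state.
- ctrl.read_state(): the state, without advancing time (a new reading comes with each control period).
- ctrl.get_image(name): name is "scene" or "side" or "wrist"; returns (picture, depth): 400x640x3 uint8, red, green, blue; 400x640 float32, mm along the optical axis (not along the pixel's ray), 0 where there is no reading.
- ctrl.calibration(name): a dict with "vfov" (degrees; the focal length in pixels is half the picture's height over the tangent of half this angle, whatever the lens; pixels are square), "cx", "cy" (the principal point, pixels), "extrinsics" (4x4, takes a point from camera to world coordinates); the wrist camera has in their place "mount" (4x4, takes a point from camera to tool coordinates, whose origin is the TCP and whose axes are the flange's). Camera axes: x right, y down, z forward; pixel columns grow to the right and rows downward; lengths in mm; the calibration is good to about 2 mm. A picture is of the moment at which its call begins: read the wrist's pose just before it. calibration takes no time and is no camera call.
- ctrl.finish_job(): hands the job in; it is judged then, once.
Trained networks look in the newest picture that a camera, given by its name, has taken for a name from the list of things; names that differ only in an ending like _2 or _b are one class to them, and where a whole thing is asked for, a point or a joint stands for the part that bears it (a point fixed in the world has none). Each returns a list of dicts, best first, with "confidence" (0 to 1); they miss things now and then, are a little off and sometimes report something else, mostly with a low value. They report only what shows in the picture. A call takes as long as a camera call. They do not tell look-alikes from the thing itself.
- ctrl.search_frame(camera, name): "bbox" ([left, top, right, bottom] in pixels, round what is visible of it).
- ctrl.trace(camera, name): "pixels" (400x640 bool, what is visible of it) and "bbox" ([left, top, right, bottom] in pixels, round what is visible of it).
The state is a dict: "clock": time; "qpos": joint angles; "qd": joint speeds; "tau": joint torques, N m; "eef_pos": TCP position; "tool_rot": TCP orientation; "force": force on the tool from outside, world axes, zero at the start; "torque": the same for the moment, N m; "width": finger opening in mm; "gripper_force": force on a finger pad.
Only numpy, scipy, OpenCV 4.12 (cv2) and the standard library are available. Lean on these libraries where they do the work, as an engineer would, in place of code of your own. Each camera call takes 0.05 s, during which the arm holds its last target. There are 200 camera calls.

## Working session

There is one attempt and no reset: what is moved stays moved. The work goes in short steps, Python scripts to look and compute and a tool call to move; the robot and the scene stay as the last step left them, time stands still between calls to the robot, and variables do not carry over. Pictures are saved under pics/ and viewed, at most 10 in all, crops included, and the job is handed in when it is done.

Besides the shell and the picture viewer there is one more tool, called after "Request:" by a JSON object that holds its "fn" and its "kwargs". play_rows: Moves the arm, as the interface text tells. Its arguments: {"type":"object","properties":{"targets":{"type":"array"}},"required":["targets"]}

```bash
mkdir -p pics
cat > h.py <<'E'
import numpy as np, cv2
from cell import ctrl
from scipy.spatial.transform import Rotation as R
def cal(n):
    c=ctrl.calibration(n); f=200/np.tan(np.radians(c['vfov'])/2)
    if 'extrinsics' in c: T=np.array(c['extrinsics'])
    else:
        s=ctrl.read_state(); W=np.eye(4); W[:3,:3]=R.from_euler('xyz',s['tool_rot']).as_matrix(); W[:3,3]=s['eef_pos']; T=W@np.array(c['mount'])
    return f,c['cx'],c['cy'],T
def grab(n,fn=None):
    k=cal(n); im,d=ctrl.get_image(n)
    if fn: cv2.imwrite('pics/'+fn,im[:,:,::-1])
    return im,d,k
def cloud(d,k):
    f,cx,cy,T=k; v,u=np.mgrid[0:400,0:640]
    P=np.stack([(u-cx)/f*d,(v-cy)/f*d,d,np.ones_like(d)],-1)@T.T
    P=P[...,:3]; P[d<=0]=np.nan; return P
E
cat > a.py <<'E'
from h import *
print(ctrl.read_state())
for n in ['scene','side']:
    im,d,k=grab(n,n+'1.png'); P=cloud(d,k); np.savez(n+'.npz',im=im,P=P)
    for o in ['blank','pale_blank','wheel','crank','jaw','stop','jig']:
        for r in ctrl.trace(n,o)[:4]:
            m=r['pixels']; Q=P[m]; Q=Q[~np.isnan(Q[:,0])]
            print(n,o,round(r['confidence'],2),[int(x) for x in r['bbox']],m.sum(),np.round(np.median(Q,0)) if len(Q) else None, np.round(np.percentile(Q,[3,97],axis=0)).tolist() if len(Q) else None, im[m].mean(0).round())
E
python3 a.py
```

```text
{'clock': 0.0, 'qpos': array([-1.2518216 ,  0.62937726,  0.03846708,  1.51837553, -0.02699399,
        0.99626603, -0.02003859]), 'qd': array([ 4.47130615e-04, -6.59884814e-04, -1.05948057e-03, -8.36657844e-04,
       -5.78758982e-05,  6.33220764e-04,  2.97591632e-04]), 'tau': array([ 3.15864381e-04, -5.63404977e+01,  1.22651070e+00, -1.93445152e+01,
        1.10745634e-02,  1.04623710e-02,  1.12824071e-05]), 'eef_pos': array([243.75004457, 601.947398  , 255.36690628]), 'tool_rot': array([-3.13968580e+00,  4.66799046e-05,  2.75676215e+00]), 'force': array([-0.57538053,  0.08059994,  0.32869001]), 'torque': array([0.00918919, 0.0168628 , 0.05052697]), 'gripper_force': 0.0, 'width': 85.40801829673606}
scene blank 0.76 [426, 297, 461, 324] 543 [560. 416.  15.] [[523.0, 386.0, 5.0], [596.0, 445.0, 19.0]] [86. 52. 36.]
scene blank 0.62 [365, 270, 416, 316] 1193 [619. 286.  22.] [[583.0, 226.0, 1.0], [648.0, 339.0, 27.0]] [79. 49. 35.]
scene blank 0.56 [463, 207, 489, 248] 892 [278. 333.  22.] [[218.0, 285.0, 4.0], [329.0, 379.0, 27.0]] [ 48. 134. 129.]
scene pale_blank 0.81 [422, 235, 466
[... 1696 characters left out ...]
4, 224, 352, 260] 702 [ 521. -241.   62.] [[460.0, -289.0, 53.0], [572.0, -173.0, 98.0]] [86. 46. 42.]
side wheel 0.53 [398, 203, 433, 229] 617 [ 810. -137.   19.] [[762.0, -197.0, 1.0], [846.0, -106.0, 35.0]] [91. 64. 43.]
side jaw 0.34 [396, 204, 435, 228] 624 [ 810. -136.   19.] [[760.0, -197.0, 2.0], [846.0, -106.0, 35.0]] [91. 65. 43.]
side stop 0.63 [318, 189, 340, 202] 199 [575.  -2.  31.] [[544.0, -14.0, 16.0], [605.0, 42.0, 39.0]] [109. 110. 104.]
side jig 0.72 [304, 189, 356, 273] 3612 [ 531. -196.   17.] [[458.0, -295.0, 7.0], [624.0, 39.0, 67.0]] [106.  88.  72.]
side jig 0.36 [320, 232, 340, 235] 37 [ 546. -166.   32.] [[512.0, -170.0, 25.0], [559.0, -158.0, 38.0]] [96. 98. 95.]
```

```bash
cat > b.py <<'E'
from h import *
Z=np.load('scene.npz'); im,P=Z['im'],Z['P']
cv2.imwrite('pics/crop1.png',cv2.resize(im[140:340,240:500,::-1],None,fx=3,fy=3,interpolation=cv2.INTER_CUBIC))
def rect(m,h0,h1,x0,x1,y0,y1):
    q=(P[...,2]>h0)&(P[...,2]<h1)&(P[...,0]>x0)&(P[...,0]<x1)&(P[...,1]>y0)&(P[...,1]<y1)&m
    Q=P[q]; print(len(Q),np.round(np.median(Q[:,2]),1),[np.round(t,1) for t in cv2.minAreaRect(Q[:,:2].astype(np.float32))])
dark=im.sum(2)<300
rect(dark,16,30,560,670,210,360)
rect(dark,8,30,500,620,370,460)
rect(~dark,26,48,530,630,-30,40)
rect(~dark,26,44,490,590,-190,-120)
red=(im[...,0]>1.8*im[...,1])
rect(red,56,72,440,600,-310,-150)
rect(~dark,10,22,440,680,-130,90)
E
python3 b.py
```

```text
1017 22.0 [array([615. , 280.2]), array([121.7,  67.4]), np.float64(88.7)]
501 14.8 [array([556.2, 415.9]), array([44.7, 81.5]), np.float64(63.4)]
149 34.8 [array([576.3,   7.4]), array([26.1, 72.3]), np.float64(74.0)]
159 35.8 [array([ 532. , -160.9]), array([41.8, 71.7]), np.float64(72.4)]
314 63.8 [array([ 516.4, -224.4]), array([128.1, 116.2]), np.float64(22.4)]
1928 16.4 [array([563.9, -43.3]), array([211. , 131.6]), np.float64(75.7)]
```

View pics/crop1.png

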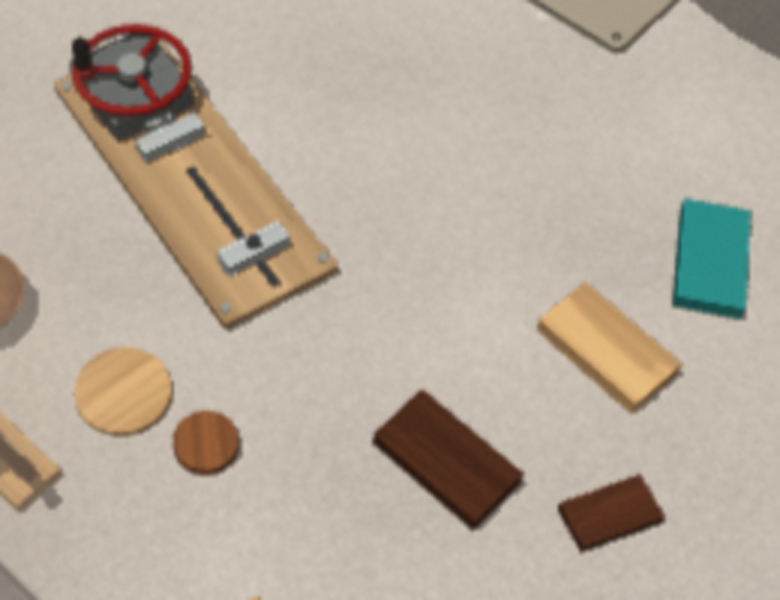

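Candidates by full-image pixels: the larger dark one (390,293), 120x67; the small dark one (443,311), 81x45; the turquoise one (476,228). The larger dark one fits (not turquoise, the larger of the rest), and the crop confirms it. The jig runs from the wheel at crop (130,65) to the stop at crop (255,245).

```bash
cat >> h.py <<'E'
def go(x,y,z,yaw):
    """shift cm along tool axes + spin deg from the present pose; yaw deg modulo 180"""
    s=ctrl.read_state(); Rm=R.from_euler('xyz',s['tool_rot']).as_matrix()
    d=Rm.T@(np.array([x,y,z])-s['eef_pos'])/10
    c=np.degrees(np.arctan2(Rm[1,0],Rm[0,0])); sp=-((yaw-c+90)%180-90)
    print('shift',d.round(2),'spin',round(sp,1),'yawnow',c.round(1),'tilt',np.degrees(np.arccos(-Rm[2,2])).round(2),'q7',s['qpos'][6].round(2),'t',s['clock'],'F',s['force'].round(1),'w',s['width'].round(1),'p',s['eef_pos'].round(1), ctrl.finger_overhang)
E
python3 -c "
from h import *
go(615,280,200,88.7)"
```

```text
Traceback (most recent call last):
  File "h.py", line 23, in go
    print('shift',d.round(2),'spin',round(sp,1),'yawnow',c.round(1),'tilt',np.degrees(np.arccos(-Rm[2,2])).round(2),'q7',s['qpos'][6].round(2),'t',s['clock'],'F',s['force'].round(1),'w',s['width'].round(1),'p',s['eef_pos'].round(1), ctrl.finger_overhang)
                                                                                                                                                                                          ^^^^^^^^^^^^^^^^
AttributeError: 'float' object has no attribute 'round'
```

```bash
sed -i "s/s\['width'\].round(1)/round(s['width'],1)/" h.py
python3 -c "
from h import *
go(615,280,200,88.7)"
```

```text
shift [-46.5  -15.96   5.63] spin 69.3 yawnow 158.0 tilt 0.0 q7 -0.02 t 0.8 F [ 0.2  0.8 -0.5] w 85.3 p [244.  602.5 256.3] 25.0
```

Request:
{"fn": "play_rows", "kwargs": {"targets": [[0,-46.5,-16,5.6,69.3],[0,-46.5,-16,5.6,69.3],[0,-46.5,-16,5.6,69.3],[0,-46.5,-16,5.6,69.3],[0,-46.5,-16,5.6,69.3],[0,-46.5,-16,5.6,69.3],[0,-46.5,-16,5.6,69.3],[0,-46.5,-16,5.6,69.3],[0,-46.5,-16,5.6,69.3],[0,-46.5,-16,5.6,69.3]]}}

```text
clock: 1.8
eef_pos: [616.6, 277.7, 200.1]
tool_rot: [3.141, 0.001, 1.546]
force: [0.5, 0.1, 0.3]
width: 85.1
gripper_force: 0.0
```

Request:
{"fn": "play_rows", "kwargs": {"targets": [[0,0,0,0,0],[0,0,0,0,0],[0,0,0,0,0]]}}

```text
clock: 2.1
eef_pos: [613.8, 281.4, 200.2]
tool_rot: [-3.14, -0.001, 1.549]
force: [0.5, 0.6, 0.4]
width: 85.8
gripper_force: 0.0
```

```bash
cat > c.py <<'E'
from h import *
im,d,k=grab('wrist','w1.png'); P=cloud(d,k)
m=(im.sum(2)<300)&(P[...,2]>15)&(P[...,2]<35)&(abs(P[...,0]-615)<70)&(abs(P[...,1]-280)<90)
Q=P[m]; print(len(Q),np.median(Q[:,2]) if len(Q) else 0); 
m=cv2.morphologyEx(m.astype(np.uint8),cv2.MORPH_OPEN,np.ones((5,5)))>0
v,u=np.where(m); print(u.min(),u.max(),v.min(),v.max())
print(cv2.minAreaRect(P[m][:,:2].astype(np.float32)))
go(615,280,80,88.7)
E
python3 c.py
```

```text
10228 21.13899712746212
286 366 110 244
((613.8831176757812, 280.16839599609375), (119.67622375488281, 66.20494079589844), 88.12967681884766)
shift [-0.19  0.16 12.03] spin 0.1 yawnow 88.8 tilt 0.1 q7 -0.26 t 2.15 F [ 0.9 -0.1 -0. ] w 85.6 p [613.6 281.8 200.3] 25.0
```

View pics/w1.png

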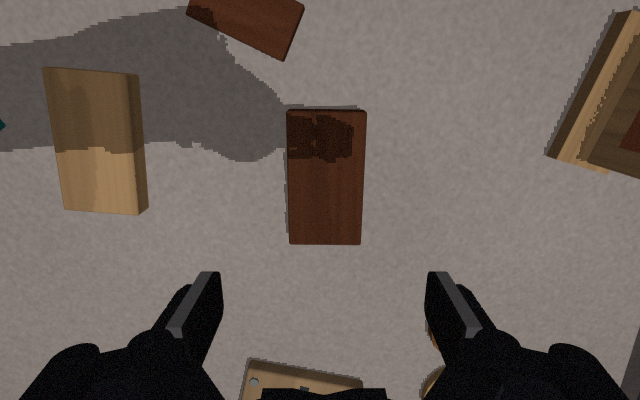

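Request:
{"fn": "play_rows", "kwargs": {"targets": [[0,-0.15,0,5,0.7],[0,-0.15,0,10,0.7],[0,-0.15,0,14,0.7],[0,-0.15,0,16,0.7],[0,-0.15,0,17.1,0.7],[0,-0.15,0,17.1,0.7],[0,-0.15,0,17.1,0.7]]}}

```text
clock: 2.85
eef_pos: [615.5, 279.2, 30.7]
tool_rot: [3.14, -0.001, 1.536]
force: [0.8, 0.1, -0.0]
width: 85.3
gripper_force: 0.0
```

Request:
{"fn": "play_rows", "kwargs": {"targets": [[0.6,0,0,0,0],[0.6,0,0,0,0],[0.6,0,0,0,0],[0.6,0,0,0,0],[0.6,0,0,0,0],[0.6,0,0,0,0]]}}

```text
clock: 3.45
eef_pos: [616.1, 278.8, 31.7]
tool_rot: [3.139, -0.002, 1.535]
force: [-1.2, -0.0, 6.2]
width: 64.1
gripper_force: 66.9
```

Request:
{"fn": "play_rows", "kwargs": {"targets": [[0.6,0,0,-2,0],[0.6,0,0,-6,0],[0.6,0,0,-10,0],[0.6,0,0,-15,0],[0.6,0,0,-19,0],[0.6,0,0,-22,0]]}}

```text
clock: 4.05
eef_pos: [615.7, 278.2, 253.6]
tool_rot: [3.138, -0.002, 1.535]
force: [0.7, 0.3, -2.0]
width: 64.1
gripper_force: 66.8
```

```bash
python3 -c "
from h import *
go(545,-130,280,75.5)"
```

```text
shift [-41.05  -5.58  -2.76] spin 12.4 yawnow 87.9 tilt 0.26 q7 -0.28 t 4.05 F [ 0.7  0.3 -2. ] w 64.1 p [615.7 278.2 253.6] 25.0
```

Request:
{"fn": "play_rows", "kwargs": {"targets": [[0.6,-3,-0.4,-2.7,2],[0.6,-7,-1,-2.7,5],[0.6,-11.5,-1.6,-2.7,8],[0.6,-16,-2.2,-2.7,12.4],[0.6,-20.5,-2.8,-2.7,12.4],[0.6,-25,-3.4,-2.7,12.4],[0.6,-29.5,-4,-2.7,12.4],[0.6,-34,-4.6,-2.7,12.4],[0.6,-38,-5.2,-2.7,12.4],[0.6,-41,-5.6,-2.7,12.4]]}}

```text
clock: 5.05
eef_pos: [543.1, -133.0, 277.3]
tool_rot: [3.14, 0.001, 1.315]
force: [0.7, -0.6, -0.6]
width: 63.9
gripper_force: 66.8
```

Request:
{"fn": "play_rows", "kwargs": {"targets": [[0.6,0,0,0,0],[0.6,0,0,0,0],[0.6,0,0,0,0]]}}

```text
clock: 5.35
eef_pos: [544.6, -128.0, 276.5]
tool_rot: [3.141, -0.001, 1.32]
force: [-1.1, 0.3, -2.2]
width: 64.1
gripper_force: 66.7
```

```bash
cat > d.py <<'E'
from h import *
go(545,-130,280,75.5)
im,d,k=grab('wrist','w2.png'); P=cloud(d,k); np.savez('w2.npz',im=im,P=P)
for o in ['stop','jaw','jig']:
    for r in ctrl.trace('wrist',o)[:2]:
        m=r['pixels']; Q=P[m]; Q=Q[~np.isnan(Q[:,0])]
        T=Q[Q[:,2]>np.percentile(Q[:,2],70)-3] if o!='jig' else Q[abs(Q[:,2]-16)<4]
        print(o,round(r['confidence'],2),r['bbox'],np.median(T[:,2]),cv2.minAreaRect(T[:,:2].astype(np.float32)))
E
python3 d.py
```

```text
shift [-0.18  0.09 -0.35] spin 0.2 yawnow 75.7 tilt 0.08 q7 0.19 t 5.35 F [-1.1  0.3 -2.2] w 64.1 p [ 544.6 -128.   276.5] 25.0
stop 0.98 [281.2, 0.0, 361.0, 33.0] 34.37852318849173 ((575.5718383789062, 4.740867614746094), (22.305273056030273, 69.96868133544922), 74.78688049316406)
jig 0.58 [254.8, 0.0, 388.5, 135.9] 15.242199084103191 ((563.675537109375, -41.14984130859375), (127.68304443359375, 130.0366668701172), 75.59944152832031)
```

View pics/w2.png

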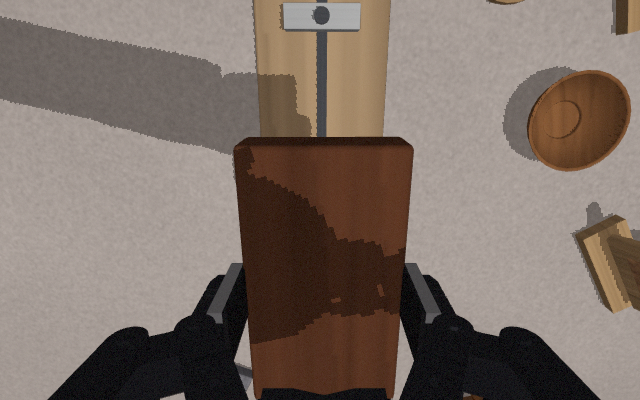

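```bash
cat > e.py <<'E'
from h import *
Z=np.load('w2.npz'); im,P=Z['im'],Z['P']
m=(P[...,2]>225)&(im[...,0]>1.25*im[...,2])&(im[...,0]>35)
m[:130]=0; m[270:]=0;m[:,:225]=0;m[:,420:]=0
Q=P[m]; zt=np.median(Q[:,2]); Q=Q[abs(Q[:,2]-zt)<4]; print(len(Q),zt,np.percentile(Q[:,2],[2,98]))
s=np.array([544.6,-128.0]); a=np.radians(75.7); ex=np.array([np.cos(a),np.sin(a)]); ey=np.array([np.sin(a),-np.cos(a)])
L=np.c_[(Q[:,:2]-s)@ex,(Q[:,:2]-s)@ey]; print(cv2.minAreaRect(L.astype(np.float32)),L.max(0),L.min(0))
for lo,hi in[(15,25),(25,35),(35,45),(45,55)]:
    q=L[(L[:,0]>lo)&(L[:,0]<hi)]; 
    if len(q): print(lo,np.percentile(q[:,1],[1,99]))
go(556.5,-68.8,150,75.5)
E
python3 e.py
```

```text
21474 265.92474489638914 [264.45522677 267.16904995]
((35.087791442871094, -1.2524452209472656), (66.31096649169922, 51.697288513183594), 89.9793701171875) [60.94416487 31.90408219] [  9.25029765 -34.41448546]
15 [-33.18750684  30.58596482]
25 [-33.14692601  30.59551606]
35 [-33.26836694  30.58036568]
45 [-33.19272298  30.577299  ]
shift [ 6.05 -0.31 12.63] spin 0.2 yawnow 75.7 tilt 0.03 q7 0.19 t 5.55 F [ 0.4 -0.1 -1.4] w 64.2 p [ 544.5 -128.3  276.2] 25.0
```

Request:
{"fn": "play_rows", "kwargs": {"targets": [[0.6,2.5,-0.1,2,0.2],[0.6,5.9,-0.2,5,0.2],[0.6,5.9,-0.2,9,0.2],[0.6,5.9,-0.2,13,0.2],[0.6,5.9,-0.2,17,0.2],[0.6,5.9,-0.2,20,0.2],[0.6,5.9,-0.2,21.6,0.2],[0.6,5.9,-0.2,21.6,0.2],[0.6,5.9,-0.2,21.6,0.2],[0.6,5.9,-0.2,21.6,0.2]]}}

```text
clock: 6.55
eef_pos: [558.1, -71.9, 61.5]
tool_rot: [3.139, -0.0, 1.316]
force: [-0.4, 0.1, -1.4]
width: 64.3
gripper_force: 66.7
```

```bash
cat > f.py <<'E'
from h import *
go(556.5,-68.8,47.5,75.5)
im,d,k=grab('wrist','w3.png'); P=cloud(d,k)
for r in ctrl.trace('wrist','stop')[:2]:
    m=r['pixels']; Q=P[m]; T=Q[abs(Q[:,2]-35)<4]; print(r['bbox'],r['confidence'],cv2.minAreaRect(T[:,:2].astype(np.float32)) if len(T)>5 else len(T))
E
python3 f.py
```

```text
shift [ 0.26 -0.24  1.4 ] spin -0.1 yawnow 75.4 tilt 0.13 q7 0.23 t 6.55 F [-0.4  0.1 -1.4] w 64.3 p [558.1 -71.9  61.5] 25.0
[227.9, 57.5, 412.6, 118.6] 0.87 ((575.434814453125, 4.915901184082031), (21.667552947998047, 70.10810089111328), 75.35679626464844)
```

View pics/w3.png

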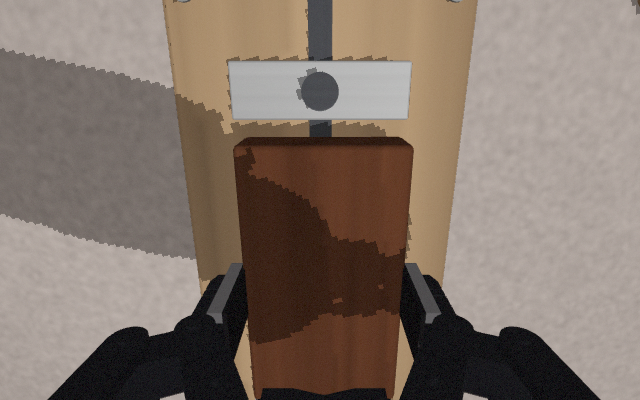

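Request:
{"fn": "play_rows", "kwargs": {"targets": [[0.6,0,-0.1,0.5,-0.1],[0.6,0,-0.1,0.9,-0.1],[0.6,0,-0.1,1.1,-0.1],[0.6,0,-0.1,1.2,-0.1],[0.6,0,-0.1,1.3,-0.1],[0.6,0,-0.1,1.3,-0.1]]}}

```text
clock: 7.25
eef_pos: [555.9, -71.7, 47.7]
tool_rot: [-3.141, -0.0, 1.317]
force: [-2.3, 1.1, 3.9]
width: 63.9
gripper_force: 67.3
```

Request:
{"fn": "play_rows", "kwargs": {"targets": [[0.6,0,0,0.05,0],[0.6,0,0,0.1,0],[0.6,0,0,0.1,0]]}}

```text
clock: 7.55
eef_pos: [555.9, -71.8, 47.6]
tool_rot: [3.142, -0.001, 1.317]
force: [-4.3, 0.7, 12.5]
width: 64.3
gripper_force: 68.3
```

Request:
{"fn": "play_rows", "kwargs": {"targets": [[0.3,0,0,-0.05,0],[0,0,0,-0.05,0],[0,0,0,-0.05,0],[0,0,0,-0.05,0],[0,0,0,-0.5,0],[0,0,0,-3,0],[0,0,0,-7,0],[0,0,0,-11,0],[0,0,0,-15,0],[0,0,0,-19,0]]}}

```text
clock: 8.55
eef_pos: [555.8, -71.7, 238.1]
tool_rot: [-3.142, 0.0, 1.317]
force: [0.3, 0.1, -0.4]
width: 85.2
gripper_force: 0.0
```

Request:
{"fn": "play_rows", "kwargs": {"targets": [[0,-3,0,0,0],[0,-6,0,0,0],[0,-8,0,0,0],[0,-8,0,0,0],[0,-8,0,0,0]]}}

```text
clock: 9.05
eef_pos: [536.0, -148.8, 236.3]
tool_rot: [-3.141, -0.001, 1.316]
force: [0.2, 0.4, 0.4]
width: 85.6
gripper_force: 0.0
```

```bash
cat > g.py <<'E'
from h import *
go(516,-224,250,75.5)
im,d,k=grab('wrist','w4.png'); P=cloud(d,k); np.savez('w4.npz',im=im,P=P)
for o,lo,hi in [('stop',31,39),('jaw',31,39),('blank',33,43),('wheel',58,70),('crank',95,110)]:
    for r in ctrl.trace('wrist',o)[:2]:
        m=r['pixels']; Q=P[m]; T=Q[(Q[:,2]>lo)&(Q[:,2]<hi)]
        print(o,round(r['confidence'],2),r['bbox'],len(T),np.median(T[:,2]),cv2.minAreaRect(T[:,:2].astype(np.float32)) if len(T)>5 else '')
E
python3 g.py
```

```text
shift [-7.78 -0.04 -1.37] spin -0.1 yawnow 75.4 tilt 0.05 q7 0.26 t 9.05 F [0.2 0.4 0.4] w 85.6 p [ 536.  -148.8  236.3] 25.0
jaw 0.63 [286.1, 163.0, 363.4, 192.7] 1656 35.05464097545806 ((534.4432373046875, -153.50711059570312), (20.888532638549805, 69.58000946044922), 75.35462188720703)
jaw 0.28 [248.2, 0.7, 401.2, 323.5] 1817 35.06706976745471 ((548.6954345703125, -98.38700866699219), (175.70947265625, 92.127685546875), 75.33662414550781)
blank 0.77 [284.3, 1.8, 364.1, 153.2] 11607 37.16094258401273 ((555.1801147460938, -70.4889907836914), (119.03241729736328, 65.9906997680664), 75.57658386230469)
wheel 0.76 [256.1, 201.1, 390.0, 321.8] 5406 62.34772027090659 ((514.2972412109375, -226.9119110107422), (123.40769958496094, 121.4520034790039), 35.81657791137695)
wheel 0.5 [558.6, 36.1, 640.0, 159.8] 0 nan 
crank 0.64 [362.5, 285.3, 385.2, 327.8] 303 100.99250684933148 ((549.92626953125, -261.8863220214844), (15.452024459838867, 14.79001522064209), 45.800987243652344)
  return _methods._mean(a, axis=axis, dtype=dtype,
  ret = ret.dtype.type(ret / rcount)
```

View pics/w4.png

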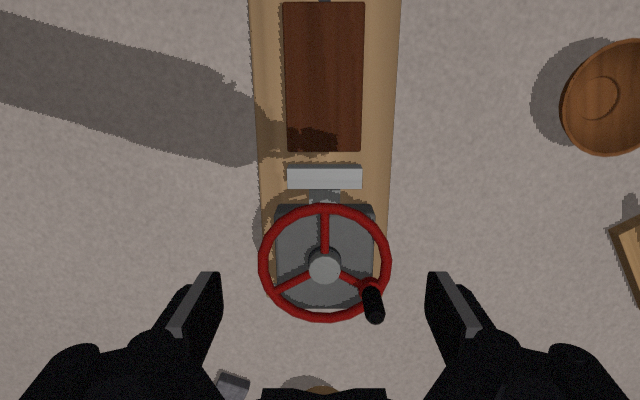

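```bash
python3 -c "
from h import *
go(549.9,-261.9,98,75.5)"
```

```text
shift [-10.68   4.17  13.81] spin 0.0 yawnow 75.5 tilt 0.03 q7 0.26 t 9.35 F [ 0.2  0.4 -0.2] w 85.4 p [ 536.2 -148.1  236.1] 25.0
```

Request:
{"fn": "play_rows", "kwargs": {"targets": [[0,-4.5,1.7,0,0],[0,-8.5,3.3,0,0],[0,-10.65,4.15,0,0],[0,-10.65,4.15,3,0],[0,-10.65,4.15,7,0],[0,-10.65,4.15,11,0],[0,-10.65,4.15,13,0],[0,-10.65,4.15,13.8,0],[0,-10.65,4.15,13.8,0],[0,-10.65,4.15,13.8,0]]}}

```text
clock: 10.35
eef_pos: [550.2, -263.0, 99.4]
tool_rot: [3.14, 0.0, 1.317]
force: [-0.2, 0.5, -0.1]
width: 85.1
gripper_force: 0.0
```

Request:
{"fn": "play_rows", "kwargs": {"targets": [[0.9,0,0,0,0],[0.9,0,0,0,0],[0.9,0,0,0,0],[0.9,0,0,0,0],[0.9,0,0,0,0],[0.9,0,0,0,0],[0.9,0,0,0,0],[0.9,0,0,0,0]]}}

```text
clock: 11.15
eef_pos: [551.2, -263.4, 99.1]
tool_rot: [3.138, 0.001, 1.317]
force: [5.6, -2.1, 2.3]
width: 15.8
gripper_force: 58.6
```

```bash
cat > k.py <<'E'
from h import *
import sys
C=np.array([514.5,-227.1])
S=[ctrl.read_state() for _ in range(5)]
p=np.mean([s['eef_pos'] for s in S],0); F=np.mean([s['force'] for s in S],0); s=S[-1]
Rm=R.from_euler('xyz',s['tool_rot']).as_matrix()
r=p[:2]-C; a=np.arctan2(r[1],r[0]); t=np.array([np.sin(a),-np.cos(a)]); n=r/np.hypot(*r)
print('t',s['clock'],'w',round(s['width'],1),'p',p.round(1),'rad',np.hypot(*r).round(1),'ang',np.degrees(a).round(1),'Fpull',(-F[:2]@t).round(2),'Frad',(F[:2]@n).round(2),'Fz',F[2].round(1))
if len(sys.argv)>1:
    a0=float(sys.argv[1]) if sys.argv[1]!='.' else np.degrees(a)
    step=float(sys.argv[2]); q0=C+50*n if sys.argv[1]=='.' else C+50*np.array([np.cos(np.radians(a0)),np.sin(np.radians(a0))])
    for i in range(1,11):
        b=np.radians(a0-step*i); q=C+50*np.array([np.cos(b),np.sin(b)])-q0
        d=Rm.T@np.r_[q,0]/10; print([0.9,round(d[0],2),round(d[1],2),0,0],end=', ')
    print('end',a0-step*10)
E
python3 k.py . 5
```

```text
t 11.15 w 15.8 p [ 551.2 -263.4   99.1] rad 51.6 ang -44.7 Fpull 2.46 Frad 5.42 Fz 2.3
[0.9, np.float64(-0.37), np.float64(-0.24), 0, 0], [0.9, np.float64(-0.71), np.float64(-0.5), 0, 0], [0.9, np.float64(-1.03), np.float64(-0.8), 0, 0], [0.9, np.float64(-1.33), np.float64(-1.12), 0, 0], [0.9, np.float64(-1.59), np.float64(-1.47), 0, 0], [0.9, np.float64(-1.83), np.float64(-1.83), 0, 0], [0.9, np.float64(-2.03), np.float64(-2.22), 0, 0], [0.9, np.float64(-2.19), np.float64(-2.62), 0, 0], [0.9, np.float64(-2.32), np.float64(-3.04), 0, 0], [0.9, np.float64(-2.42), np.float64(-3.47), 0, 0], end -94.66605088991686
```

Request:
{"fn": "play_rows", "kwargs": {"targets": [[0.9,-0.37,-0.24,0,0],[0.9,-0.71,-0.5,0,0],[0.9,-1.03,-0.8,0,0],[0.9,-1.33,-1.12,0,0],[0.9,-1.59,-1.47,0,0],[0.9,-1.83,-1.83,0,0],[0.9,-2.03,-2.22,0,0],[0.9,-2.19,-2.62,0,0],[0.9,-2.32,-3.04,0,0],[0.9,-2.42,-3.47,0,0]]}}

```text
clock: 12.15
eef_pos: [513.1, -278.1, 99.1]
tool_rot: [3.135, 0.001, 1.318]
force: [8.7, -0.7, 0.5]
width: 16.2
gripper_force: 58.5
```

```bash
sed -i 's/round(d\[0\],2),round(d\[1\],2)/float(round(d[0],2)),float(round(d[1],2))/' k.py; python3 k.py -94.7 5
```

```text
t 12.15 w 16.2 p [ 513.1 -278.1   99.1] rad 51.0 ang -91.6 Fpull 8.68 Frad 0.51 Fz 0.5
[0.9, -0.06, -0.43, 0, 0], [0.9, -0.07, -0.87, 0, 0], [0.9, -0.05, -1.3, 0, 0], [0.9, 0.01, -1.74, 0, 0], [0.9, 0.1, -2.16, 0, 0], [0.9, 0.23, -2.58, 0, 0], [0.9, 0.4, -2.98, 0, 0], [0.9, 0.61, -3.37, 0, 0], [0.9, 0.84, -3.73, 0, 0], [0.9, 1.11, -4.08, 0, 0], end -144.7
```

Request:
{"fn": "play_rows", "kwargs": {"targets": [[0.9,-0.06,-0.43,0,0],[0.9,-0.07,-0.87,0,0],[0.9,-0.05,-1.3,0,0],[0.9,0.01,-1.74,0,0],[0.9,0.1,-2.16,0,0],[0.9,0.23,-2.58,0,0],[0.9,0.4,-2.98,0,0],[0.9,0.61,-3.37,0,0],[0.9,0.84,-3.73,0,0],[0.9,1.11,-4.08,0,0]]}}

```text
clock: 13.15
eef_pos: [476.1, -258.7, 99.1]
tool_rot: [3.134, 0.003, 1.317]
force: [7.9, -5.7, -1.7]
width: 16.1
gripper_force: 58.5
```

```bash
python3 k.py -144.7 5;python3 k.py -194.7 5
```

```text
t 13.15 w 16.1 p [ 476.1 -258.7   99.1] rad 49.7 ang -140.6 Fpull 9.44 Frad -2.44 Fz -1.7
[0.9, 0.3, -0.32, 0, 0], [0.9, 0.62, -0.61, 0, 0], [0.9, 0.96, -0.88, 0, 0], [0.9, 1.33, -1.11, 0, 0], [0.9, 1.72, -1.31, 0, 0], [0.9, 2.12, -1.48, 0, 0], [0.9, 2.54, -1.61, 0, 0], [0.9, 2.97, -1.7, 0, 0], [0.9, 3.4, -1.76, 0, 0], [0.9, 3.83, -1.78, 0, 0], end -194.7
t 13.15 w 16.1 p [ 476.1 -258.7   99.1] rad 49.7 ang -140.6 Fpull 9.44 Frad -2.44 Fz -1.7
[0.9, 0.44, 0.02, 0, 0], [0.9, 0.87, 0.08, 0, 0], [0.9, 1.29, 0.17, 0, 0], [0.9, 1.71, 0.31, 0, 0], [0.9, 2.11, 0.47, 0, 0], [0.9, 2.5, 0.68, 0, 0], [0.9, 2.87, 0.91, 0, 0], [0.9, 3.21, 1.18, 0, 0], [0.9, 3.53, 1.47, 0, 0], [0.9, 3.83, 1.8, 0, 0], end -244.7
```

Request:
{"fn": "play_rows", "kwargs": {"targets": [[0.9,0.3,-0.32,0,0],[0.9,0.62,-0.61,0,0],[0.9,0.96,-0.88,0,0],[0.9,1.33,-1.11,0,0],[0.9,1.72,-1.31,0,0],[0.9,2.12,-1.48,0,0],[0.9,2.54,-1.61,0,0],[0.9,2.97,-1.7,0,0],[0.9,3.4,-1.76,0,0],[0.9,3.83,-1.78,0,0]]}}

```text
clock: 14.15
eef_pos: [466.5, -219.2, 99.0]
tool_rot: [3.136, 0.006, 1.314]
force: [3.2, -9.2, 0.6]
width: 15.9
gripper_force: 58.8
```

Request:
{"fn": "play_rows", "kwargs": {"targets": [[0.9,0.44,0.02,0,0],[0.9,0.87,0.08,0,0],[0.9,1.29,0.17,0,0],[0.9,1.71,0.31,0,0],[0.9,2.11,0.47,0,0],[0.9,2.5,0.68,0,0],[0.9,2.87,0.91,0,0],[0.9,3.21,1.18,0,0],[0.9,3.53,1.47,0,0],[0.9,3.83,1.8,0,0]]}}

```text
clock: 15.15
eef_pos: [489.3, -185.7, 98.8]
tool_rot: [-3.139, 0.004, 1.313]
force: [-6.2, -6.5, 10.1]
width: 16.1
gripper_force: 59.9
```

```bash
python3 k.py -244.7 2;python3 k.py -264.7 2
```

```text
t 15.15 w 16.1 p [ 489.3 -185.7   98.8] rad 48.4 ang 121.4 Fpull 8.69 Frad -2.29 Fz 10.1
[0.9, 0.11, 0.14, 0, 0], [0.9, 0.22, 0.27, 0, 0], [0.9, 0.32, 0.42, 0, 0], [0.9, 0.41, 0.56, 0, 0], [0.9, 0.5, 0.71, 0, 0], [0.9, 0.59, 0.87, 0, 0], [0.9, 0.66, 1.02, 0, 0], [0.9, 0.74, 1.18, 0, 0], [0.9, 0.81, 1.34, 0, 0], [0.9, 0.87, 1.5, 0, 0], end -264.7
t 15.15 w 16.1 p [ 489.3 -185.7   98.8] rad 48.4 ang 121.4 Fpull 8.69 Frad -2.29 Fz 10.1
[0.9, 0.06, 0.16, 0, 0], [0.9, 0.11, 0.33, 0, 0], [0.9, 0.15, 0.5, 0, 0], [0.9, 0.19, 0.67, 0, 0], [0.9, 0.23, 0.84, 0, 0], [0.9, 0.25, 1.01, 0, 0], [0.9, 0.28, 1.19, 0, 0], [0.9, 0.29, 1.36, 0, 0], [0.9, 0.3, 1.54, 0, 0], [0.9, 0.3, 1.71, 0, 0], end -284.7
```

Request:
{"fn": "play_rows", "kwargs": {"targets": [[0.9,0.11,0.14,-0.05,0],[0.9,0.22,0.27,-0.1,0],[0.9,0.32,0.42,-0.1,0],[0.9,0.41,0.56,-0.1,0],[0.9,0.5,0.71,-0.1,0],[0.9,0.59,0.87,-0.1,0],[0.9,0.66,1.02,-0.1,0],[0.9,0.74,1.18,-0.1,0],[0.9,0.81,1.34,-0.1,0],[0.9,0.87,1.5,-0.1,0]]}}

```text
clock: 16.15
eef_pos: [503.9, -179.6, 98.9]
tool_rot: [-3.133, 0.002, 1.314]
force: [-8.2, -4.4, 6.6]
width: 15.8
gripper_force: 59.7
```

```bash
python3 k.py
```

```text
t 16.15 w 15.8 p [ 503.9 -179.6   98.9] rad 48.7 ang 102.5 Fpull 8.91 Frad -2.49 Fz 6.6
```

Request:
{"fn": "play_rows", "kwargs": {"targets": [[0.9,0.06,0.16,0,0],[0.9,0.11,0.33,0,0],[0.9,0.15,0.5,0,0],[0.9,0.19,0.67,0,0],[0.9,0.23,0.84,0,0],[0.9,0.25,1.01,0,0],[0.9,0.28,1.19,0,0],[0.9,0.29,1.36,0,0],[0.9,0.3,1.54,0,0],[0.9,0.3,1.71,0,0]]}}

```text
clock: 17.15
eef_pos: [520.7, -178.4, 98.8]
tool_rot: [-3.13, -0.001, 1.315]
force: [-8.4, 0.8, 10.0]
width: 15.7
gripper_force: 60.1
```

```bash
python3 k.py -284.7 2;python3 k.py -304.7 2|tail -1;python3 k.py -324.7 2|tail -1
```

```text
t 17.15 w 15.7 p [ 520.7 -178.4   98.8] rad 49.1 ang 82.7 Fpull 8.42 Frad -0.32 Fz 10.0
[0.9, -0.0, 0.17, 0, 0], [0.9, -0.01, 0.35, 0, 0], [0.9, -0.03, 0.52, 0, 0], [0.9, -0.05, 0.7, 0, 0], [0.9, -0.08, 0.87, 0, 0], [0.9, -0.11, 1.04, 0, 0], [0.9, -0.15, 1.21, 0, 0], [0.9, -0.2, 1.38, 0, 0], [0.9, -0.25, 1.54, 0, 0], [0.9, -0.3, 1.71, 0, 0], end -304.7
[0.9, -0.06, 0.16, 0, 0], [0.9, -0.13, 0.32, 0, 0], [0.9, -0.21, 0.48, 0, 0], [0.9, -0.28, 0.64, 0, 0], [0.9, -0.37, 0.79, 0, 0], [0.9, -0.46, 0.94, 0, 0], [0.9, -0.55, 1.09, 0, 0], [0.9, -0.65, 1.23, 0, 0], [0.9, -0.76, 1.37, 0, 0], [0.9, -0.87, 1.5, 0, 0], end -324.7
[0.9, -0.11, 0.13, 0, 0], [0.9, -0.23, 0.26, 0, 0], [0.9, -0.36, 0.38, 0, 0], [0.9, -0.49, 0.5, 0, 0], [0.9, -0.62, 0.62, 0, 0], [0.9, -0.75, 0.73, 0, 0], [0.9, -0.89, 0.83, 0, 0], [0.9, -1.04, 0.93, 0, 0], [0.9, -1.18, 1.02, 0, 0], [0.9, -1.33, 1.11, 0, 0], end -344.7
```

Request:
{"fn": "play_rows", "kwargs": {"targets": [[0.9,0,0.17,0,0],[0.9,-0.01,0.35,0,0],[0.9,-0.03,0.52,0,0],[0.9,-0.05,0.7,0,0],[0.9,-0.08,0.87,0,0],[0.9,-0.11,1.04,0,0],[0.9,-0.15,1.21,0,0],[0.9,-0.2,1.38,0,0],[0.9,-0.25,1.54,0,0],[0.9,-0.3,1.71,0,0]]}}

```text
clock: 18.15
eef_pos: [537.4, -183.1, 98.9]
tool_rot: [-3.13, -0.004, 1.317]
force: [-7.9, 5.7, 10.3]
width: 16.3
gripper_force: 60.2
```

```bash
python3 k.py
```

```text
t 18.15 w 16.3 p [ 537.4 -183.1   98.9] rad 49.6 ang 62.5 Fpull 9.58 Frad 1.4 Fz 10.3
```

Request:
{"fn": "play_rows", "kwargs": {"targets": [[0.9,-0.06,0.16,0,0],[0.9,-0.13,0.32,0,0],[0.9,-0.21,0.48,0,0],[0.9,-0.28,0.64,0,0],[0.9,-0.37,0.79,0,0],[0.9,-0.46,0.94,0,0],[0.9,-0.55,1.09,0,0],[0.9,-0.65,1.23,0,0],[0.9,-0.76,1.37,0,0],[0.9,-0.87,1.5,0,0]]}}

```text
clock: 19.15
eef_pos: [551.3, -193.0, 98.9]
tool_rot: [-3.131, -0.007, 1.319]
force: [-3.5, 9.9, 10.0]
width: 15.9
gripper_force: 60.0
```

```bash
python3 k.py
```

```text
t 19.15 w 15.9 p [ 551.3 -193.    98.9] rad 50.2 ang 42.8 Fpull 9.6 Frad 4.17 Fz 10.0
```

Request:
{"fn": "play_rows", "kwargs": {"targets": [[0.9,-0.11,0.13,0,0],[0.9,-0.23,0.26,0,0],[0.9,-0.36,0.38,0,0],[0.9,-0.49,0.5,0,0],[0.9,-0.62,0.62,0,0],[0.9,-0.75,0.73,0,0],[0.9,-0.89,0.83,0,0],[0.9,-1.04,0.93,0,0],[0.9,-1.18,1.02,0,0],[0.9,-1.33,1.11,0,0]]}}

```text
clock: 20.15
eef_pos: [560.9, -206.6, 98.9]
tool_rot: [-3.134, -0.01, 1.321]
force: [-0.5, 12.3, 9.2]
width: 15.9
gripper_force: 59.8
```

```bash
python3 k.py -344.7 1.5;python3 k.py -359.7 1.5|tail -1;python3 k.py -374.7 1.5|tail -1
```

```text
t 20.15 w 15.9 p [ 560.9 -206.6   98.9] rad 50.7 ang 23.9 Fpull 11.43 Frad 4.54 Fz 9.2
[0.9, -0.11, 0.06, 0, 0], [0.9, -0.23, 0.12, 0, 0], [0.9, -0.35, 0.18, 0, 0], [0.9, -0.47, 0.23, 0, 0], [0.9, -0.59, 0.29, 0, 0], [0.9, -0.71, 0.33, 0, 0], [0.9, -0.83, 0.38, 0, 0], [0.9, -0.96, 0.42, 0, 0], [0.9, -1.08, 0.46, 0, 0], [0.9, -1.21, 0.49, 0, 0], end -359.7
[0.9, -0.13, 0.03, 0, 0], [0.9, -0.25, 0.06, 0, 0], [0.9, -0.38, 0.08, 0, 0], [0.9, -0.51, 0.11, 0, 0], [0.9, -0.64, 0.12, 0, 0], [0.9, -0.77, 0.14, 0, 0], [0.9, -0.9, 0.15, 0, 0], [0.9, -1.03, 0.16, 0, 0], [0.9, -1.16, 0.16, 0, 0], [0.9, -1.3, 0.16, 0, 0], end -374.7
[0.9, -0.13, -0.0, 0, 0], [0.9, -0.26, -0.01, 0, 0], [0.9, -0.39, -0.02, 0, 0], [0.9, -0.52, -0.03, 0, 0], [0.9, -0.65, -0.05, 0, 0], [0.9, -0.78, -0.07, 0, 0], [0.9, -0.91, -0.09, 0, 0], [0.9, -1.04, -0.12, 0, 0], [0.9, -1.17, -0.15, 0, 0], [0.9, -1.29, -0.18, 0, 0], end -389.7
```

Request:
{"fn": "play_rows", "kwargs": {"targets": [[0.9,-0.11,0.06,0,0],[0.9,-0.23,0.12,0,0],[0.9,-0.35,0.18,0,0],[0.9,-0.47,0.23,0,0],[0.9,-0.59,0.29,0,0],[0.9,-0.71,0.33,0,0],[0.9,-0.83,0.38,0,0],[0.9,-0.96,0.42,0,0],[0.9,-1.08,0.46,0,0],[0.9,-1.21,0.49,0,0]]}}

```text
clock: 21.15
eef_pos: [564.8, -218.5, 99.0]
tool_rot: [-3.137, -0.011, 1.322]
force: [5.0, 13.0, 6.1]
width: 16.0
gripper_force: 59.5
```

```bash
python3 k.py
```

```text
t 21.15 w 16.0 p [ 564.8 -218.5   99. ] rad 51.0 ang 9.7 Fpull 11.94 Frad 7.1 Fz 6.1
```

Request:
{"fn": "play_rows", "kwargs": {"targets": [[0.9,-0.13,0.03,0,0],[0.9,-0.25,0.06,0,0],[0.9,-0.38,0.08,0,0],[0.9,-0.51,0.11,0,0],[0.9,-0.64,0.12,0,0],[0.9,-0.77,0.14,0,0],[0.9,-0.9,0.15,0,0],[0.9,-1.03,0.16,0,0],[0.9,-1.16,0.16,0,0],[0.9,-1.3,0.16,0,0]]}}

```text
clock: 22.15
eef_pos: [565.6, -231.1, 99.1]
tool_rot: [3.142, -0.012, 1.323]
force: [9.6, 13.7, 3.1]
width: 16.3
gripper_force: 59.2
```

```bash
python3 k.py -374.7 1
```

```text
t 22.15 w 16.3 p [ 565.6 -231.1   99.1] rad 51.3 ang -4.5 Fpull 14.41 Frad 8.5 Fz 3.1
[0.9, -0.09, -0.0, 0, 0], [0.9, -0.17, -0.0, 0, 0], [0.9, -0.26, -0.01, 0, 0], [0.9, -0.35, -0.02, 0, 0], [0.9, -0.44, -0.02, 0, 0], [0.9, -0.52, -0.03, 0, 0], [0.9, -0.61, -0.04, 0, 0], [0.9, -0.7, -0.05, 0, 0], [0.9, -0.78, -0.07, 0, 0], [0.9, -0.87, -0.08, 0, 0], end -384.7
```

Request:
{"fn": "play_rows", "kwargs": {"targets": [[0.9,-0.09,0,0,0],[0.9,-0.17,0,0,0],[0.9,-0.26,-0.01,0,0],[0.9,-0.35,-0.02,0,0],[0.9,-0.44,-0.02,0,0],[0.9,-0.52,-0.03,0,0],[0.9,-0.61,-0.04,0,0]]}}

```text
clock: 22.85
eef_pos: [564.8, -237.1, 99.1]
tool_rot: [3.139, -0.011, 1.323]
force: [12.4, 14.0, -0.6]
width: 15.8
gripper_force: 59.0
```

```bash
sed -i 's/514.5,-227.1/515.3,-228.0/' k.py; python3 k.py
```

```text
t 22.85 w 15.8 p [ 564.8 -237.1   99.1] rad 50.4 ang -10.4 Fpull 16.03 Frad 9.62 Fz -0.6
```

Request:
{"fn": "play_rows", "kwargs": {"targets": [[0.9,0.05,0.04,0,0],[0.9,0.1,0.07,0,0],[0.9,0.1,0.07,0,0]]}}

```text
clock: 23.15
eef_pos: [564.9, -237.3, 99.1]
tool_rot: [3.14, -0.01, 1.322]
force: [8.7, 10.8, 1.3]
width: 16.1
gripper_force: 59.1
```

```bash
python3 k.py
```

```text
t 23.15 w 16.1 p [ 564.9 -237.3   99.1] rad 50.4 ang -10.6 Fpull 12.23 Frad 6.58 Fz 1.3
```

Request:
{"fn": "play_rows", "kwargs": {"targets": [[0.9,0.1,0.07,0,0],[0.9,0.2,0.15,0,0],[0.9,0.2,0.15,0,0],[0.5,0.2,0.15,0,0],[0,0.2,0.15,0,0],[0,0.2,0.15,0,0],[0,0.2,0.15,0,0],[0,0.2,0.15,0,0],[0,0.2,0.15,-2,0],[0,0.2,0.15,-5,0]]}}

```text
clock: 24.15
eef_pos: [561.4, -243.0, 148.1]
tool_rot: [-3.137, -0.0, 1.316]
force: [0.5, 0.4, -0.4]
width: 85.3
gripper_force: 0.0
```

Request:
{"fn": "play_rows", "kwargs": {"targets": [[0,0,0,-4,0],[0,0,0,-8,0],[0,0,0,-10,0],[0,3,-2,-10,0],[0,6,-4,-10,0],[0,8,-5,-10,0],[0,8,-5,-10,0],[0,8,-5,-10,0]]}}

```text
clock: 24.95
eef_pos: [534.7, -153.6, 249.5]
tool_rot: [3.141, 0.0, 1.318]
force: [-0.5, -0.4, 0.4]
width: 85.4
gripper_force: 0.0
```

```bash
sed -i 's/w4/w5/' g.py; python3 g.py 2>/dev/null
```

```text
shift [-7.29 -0.05 -0.04] spin -0.0 yawnow 75.5 tilt 0.04 q7 0.27 t 24.95 F [-0.5 -0.4  0.4] w 85.4 p [ 534.7 -153.6  249.5] 25.0
jaw 0.79 [285.3, 132.9, 362.2, 156.6] 1576 35.18373037449902 ((540.0018920898438, -130.83004760742188), (20.389944076538086, 69.79049682617188), 75.73251342773438)
blank 0.64 [284.6, 0.0, 366.0, 139.4] 10234 37.20169117297033 ((556.1368408203125, -67.8446044921875), (110.48030853271484, 66.13555145263672), 75.46748352050781)
wheel 0.76 [257.7, 192.3, 393.5, 306.7] 5006 62.38087616655298 ((513.7996826171875, -227.20050048828125), (124.55908966064453, 122.53964233398438), 62.697200775146484)
crank 0.68 [367.5, 248.4, 392.6, 281.0] 316 100.95100096125819 ((564.087890625, -236.0122528076172), (16.169044494628906, 16.409616470336914), 44.750526428222656)
```

View pics/w5.png

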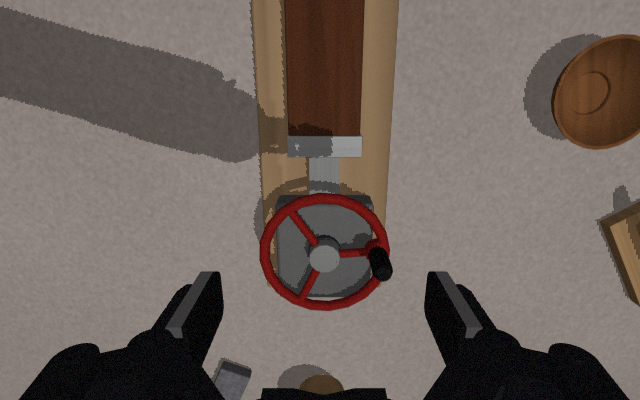

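The blank sits against the jaw, the jaw face is at row 136, and the crank has stayed where it was released at (380,262). Handing the job in.

```bash
python3 -c "
from cell import ctrl
print(ctrl.finish_job())"
```

```text
the job is handed in; nothing more can be done
None
```

The larger dark walnut blank is set flat on the bed, about 1 mm off midway, and gripped between jaw and stop with the crank pulling roughly 6–7 N above free; I let go and handed in at about 25 s, verdict not shown.

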